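Draw a test spring to length on the bench spring tester and hold it

ROBOT

A 7-joint arm with a two-finger parallel gripper is mounted at the origin on the work surface. World frame = base frame: x ahead of the robot, y to its left, z up, the work surface at z = 0. Lengths are in m, angles in rad, forces in N, time in s.
With the tool pointing down it reaches from about 0.425 to 1.025 m from the base axis. Payload 9.4 kg.
Tool frame: the origin (TCP) lies between the finger pads; the fingertips stand 22 mm ahead of it and the grasp point (between the pads) lies 3 mm ahead of it; z points along the fingers, y is the direction in which the jaws open and shut (so a half turn about z gives the same grasp; the last joint's range is limited). The gripper opens to 93 mm and grips with 3 to 60 N. Pads are 15 mm wide; open, the fingers measure 128 mm over their backs; the gripper's body (75 mm by 188 mm) begins 65 mm behind the grasp point.
Start: joints at [-1.377, 0.599, -0.003, 1.599, 0.002, 0.943, -0.08], TCP at [0.194, 0.699, 0.241] pointing down, gripper open.
Joint ranges: [-2.57, 2.57], [-0.35, 1.97], [-1.29, 1.29], [0.11, 2.56], [-1.05, 4.19], [0.11, 1.86], [-2.63, 2.63]. Speed limits (rad/s): [2.22, 2.22, 3.01, 3.01, 3.14, 3.14, 3.14].

INTERFACE

Orientations are given as a unit quaternion [x, y, z, w].
In Python, from station import * gives the robot as it stands.
- The arm moves only by the shell command python3 -m handwheel 'ROWS' [FORCE]. ROWS is a JSON object of lists of equal length, an entry for each row: "travel": the shift along the tool's x, y, z in m, a list of three; "roll": the turn about the tool's z in rad; "gripper": the opening, from -1 (shut) to 1 (fully open). In form: {"travel": [[tx, ty, tz], ...], "roll": [roll, ...], "gripper": [gripper, ...]}. A call has exactly 5 rows; each row is the pose to reach, as a shift and turn from the pose commanded when the call began, along the tool's axes at that moment; what a row does not reach only later rows make up. A row lasts 1/8 s, in which the tool goes at most 62.5 mm and 10.7 degrees, less where a joint would pass 70% of its speed; a pose out of reach is approached as far as the arm can. A call with a gripper value outside its range is refused whole. The fingers move at their own pace and stop on an object; FORCE is the grip in N (left out, the last holds). Time passes only in rows, so rows that repeat a pose let the fingers close, or fill a call up. It gives the time, the measured TCP pose, the force and the opening at its end, in the units of the state.
- sense(): the state, without advancing time (a new reading comes with each control period).
- grab_frame(name): name is "scene" or "top" or "wrist"; returns (picture, depth): 400x640x3 uint8, red, green, blue; 400x640 float32, m along the optical axis (not along the pixel's ray), 0 where there is no reading.
- camera_info(name): a dict with "intrinsics" (3x3 intrinsics, pixels), "origin" and "orientation" of the camera in the world. Camera axes: x right, y down, z forward; pixel columns grow to the right and rows downward; lengths in m; the calibration is good to about 2 mm. The wrist camera is an equidistant fisheye: a pixel r from the principal point sees the ray r / f radians off the axis. A picture is of the moment at which its call begins: read the wrist's pose just before it. camera_info takes no time and is no camera call; for the wrist camera it gives the pose at the moment of the call.
- finish_job(): hands the job in, once; it reports no verdict.
The state is a dict: "time_s": time; "qpos": joint angles; "joint_vel": joint speeds; "joint_torque": joint torques, N m; "tcp_pos": TCP position; "orientation": TCP orientation; "wrist_force": force on the tool from outside, world axes, zero at the start; "moment": the same for the moment, N m; "finger_gap": opening from 0.0 (shut) to 1.0 (fully open).
Only numpy, scipy, OpenCV 4.12 (cv2) and the standard library are available. Lean on these libraries where they do the work, as an engineer would, in place of code of your own. Each camera call takes 0.05 s, during which the arm holds its last target. There are 200 camera calls.

TASK

Load-test the spring that is hooked up in the bench spring tester: first swing the clear guard right down over it, then take the carriage by its black hand grip and draw it out until the pointer stands over the white band of the red length cursor, without overstretching the spring past it. Leave the cursor as it is set and the other things on the bench where they lie. Finish while still holding the grip steady, with the pointer on the band, so that the load can be read: do not let the carriage run back.

Things in the scene. Friction and masses are not known exactly. Their poses are not given: they have to be found in the camera images.
- tester: The bench spring tester, green bed 460 mm long (along its y) by 135 mm, fixed to the bench; where it stands and its yaw vary. Origin: underside of the bed, 7.5 mm in +x of the middle of its width; z up. Its -x side is the operator's side, facing the robot; the grey load head with the round dial is at its +y end (top 91 mm above the bench, its dial up to 145 mm), a grey tail block at its -y end. The spring lies along y between head and carriage, its axis 62 mm above the bench.
- guard (a joint): Hinge of the clear guard, in rad: 0 = closed, lying level on head and tail block (94 mm above the bench); it starts open at about 1.1 to 1.65 (1.57 = panel upright). The hinge line is along the tester's y at the back (+x side); closing swings the panel's free edge over towards the operator's side (-x) and down. A friction hinge: the guard stays at any angle it is left at, and takes about 1 to 2 N at its bar to move.
- guard_bar (a point): Middle of the guard's yellow handle bar, a round bar 9 mm thick and 80 mm long along the tester's y, free on all sides. It stands 35 mm beyond the panel's free edge and 35 mm proud of its outer face: with the guard closed it is 75 mm to -x of the tester's origin (125 mm to -x of the hinge line), 90 mm to +y and 129 mm above the bench; it swings at a radius of 130 mm about the hinge line.
- guard_hinge (a point): Point on the guard's hinge line, level with the middle of the bar along y: 50 mm to +x and 90 mm to +y of the tester's origin, 94 mm above the bench. Closed, the bar is 125 mm to -x and 35 mm above this point.
- carriage (a joint): Travel of the carriage in m: 0 = home, grows as it is drawn along the tester's -y, up to a stop at 0.125. The test spring pulls it home: about 4 N at home, rising by 1.1 N for each 10 mm. It runs back when let go.
- grip (a point): On the axis of the carriage's black hand grip, an upright post 22 mm in diameter whose top is 118 mm above the bench; this point is 95 mm above the bench, and the post is free from its top down to 64 mm, where the carriage's arm begins. With the carriage home it is 100 mm to -x and 5 mm to -y of the tester's origin; it moves along -y with the carriage. With the guard closed there is 49 mm between the post and the guard.
- pointer (a point): Tip of the carriage's thin black pointer over the aluminium scale on the bed's front edge (long lines every 10 mm). It is 50 mm to -y and 37 mm to +x of the grip and travels with the carriage.
- cursor (a joint): Place of the clamped length cursor on the scale, m: the carriage travel at which the pointer stands over the middle of the band. Set between 0.05 and 0.10. It stays unless pushed.
- cursor_band (a point): Middle of the top of the red length cursor: a red saddle 30 mm long on the scale with a white band 8 mm wide (along the tester's y) across it, 33 mm above the bench. The pointer passes 3.5 mm above it.
- tool_tin: Green round tin of screwdrivers, 170 mm across, 36 mm high, to the +y side of the tester. Origin under its middle. Leave it alone.
- pliers: Pliers with red handles, 160 mm long, lying on the bench before the tester. Leave alone.
- winding_arbor: Steel winding arbor with a cross bar, 160 mm by 110 mm, 24 mm high, lying behind the tester. Leave alone.
- caliper: Caliper 190 mm long lying behind the tester. Leave alone.
- spring_tray: Dark steel tray 100 by 140 mm, 26 mm high, of finished springs, at the -y side of the tester. Leave alone.
- check_weight_big: Brass check weight with a knob, 42 mm across, 54 mm high, standing before the tester near its -y end. Leave alone.
- check_weight_small: Brass check weight with a knob, 32 mm across, 46 mm high, standing beside the big one. Leave alone.

How it is judged:
On the way, in this order (a step that is already met when the one before it is completed fails the run):
1. the guard is closed over the spring while the carriage is still home (value of joint guard below 0.06 rad and value of joint carriage below 0.01 m), for 0.2 s.
2. the carriage is drawn out by the gripper until the pointer stands on the cursor's white band (value of joint guard below 0.06 rad and y of pointer in the frame of cursor_band between -0.004 and 0.004 m and contact force between the fingers and carriage above 2 N and distance between the grasp point and grip below 0.045 m and velocity of joint carriage between -0.01 and 0.01 m/s), for 0.3 s.
At the end, for the whole second after the job is handed in: The guard is closed (within 0.06 rad), the gripper's fingers hold the carriage against its spring by its grip (more than 2 N on it, the grasp point within 45 mm of the grip point), at rest, with the pointer within 4 mm either side of the middle of the cursor's white band (all of step 2); the arm keeps its last pose, push and grip.
It fails at once if the spring is drawn (more than 15 mm) with the guard still open (value of joint guard above 0.15 rad and value of joint carriage above 0.015 m).
It fails at once if the spring is overstretched: the pointer more than 14 mm past the middle of the cursor's band (y of pointer in the frame of cursor_band below -0.014 m).
It fails at once if the cursor is shifted by more than 5 mm (distance of cursor_band from where it was at the start of the episode above 0.005 m).
It fails at once if another thing on the bench is moved more than 25 mm, or a check weight tipped (distance of any of tool_tin, pliers, winding_arbor, caliper, spring_tray, check_weight_big, check_weight_small from where it was at the start of the episode above 0.025 m or angle between any of check_weight_big, check_weight_small's own z axis and vertical above 0.5 rad).
It also fails if it takes over 42 s, if anything falls off the work surface, if the arm or the gripper's body presses on something with over 40 N, if the wrist force passes 120 N, or if a joint passes its speed limit or range.

## Working session

There is one attempt and no reset: what is moved stays moved. The work goes in short steps, Python scripts to look and compute and a shell command to move; the robot and the scene stay as the last step left them, time stands still between calls to the robot, and variables do not carry over. Pictures are saved under pics/ and viewed, about 8 in all and at most 12, crops included, and the job is handed in when it is done.

```bash
mkdir -p pics; ls; python3 - <<'E'
from station import *
import cv2,numpy as np
s=sense();print(s)
for n in("scene","top"):
    p,d=grab_frame(n);cv2.imwrite(f"pics/{n}0.png",p[:,:,::-1]);np.savez(f"pics/{n}0.npz",p=p,d=d)
    print(n,camera_info(n))
E
```

```text
pics
{'time_s': 0.0, 'qpos': array([-1.37672169,  0.60010984, -0.0025417 ,  1.60012203,  0.00183778,
        0.94288939, -0.07981893]), 'joint_vel': array([-7.51174128e-04, -8.47419962e-05, -1.36941687e-03, -4.37785670e-04,
       -7.47209474e-04, -1.71452803e-03,  6.23711374e-04]), 'joint_torque': array([ 2.61264931e-04, -7.65054059e+01,  1.49654802e+00, -2.52363950e+01,
       -5.25955902e-02,  1.67433667e-02,  1.36252092e-04]), 'tcp_pos': array([0.19382601, 0.69814521, 0.23977382]), 'orientation': array([ 1.34944079e-01,  9.90852922e-01, -7.63392917e-04, -1.73003035e-05]), 'wrist_force': array([ 0.63987998, -0.10422663, -0.0985195 ]), 'moment': array([ 0.03047084, -0.01215749, -0.00194059]), 'finger_gap': 0.9964810001776504}
scene {'intrinsics': array([[423.39084502,   0.        , 317.7940576 ],
       [  0.        , 423.39084502, 204.04340646],
       [  0.        ,   0.        ,   1.        ]]), 'origin': array([ 1.08795828, -0.47425095,  0.80718525]), 'orientation': array([ 0.84861827,  0.35947563, -0.15197247, -0.35711158])}
top {'intrinsics': array([[367.83362717,   0.        , 316.66928547],
       [  0.        , 367.83362717, 198.58529028],
       [  0.        ,   0.        ,   1.        ]]), 'origin': array([0.44170301, 0.02339594, 1.18960207]), 'orientation': array([ 0.7153128 , -0.69681402,  0.03367249, -0.040546  ])}
```

View pics/scene0.png

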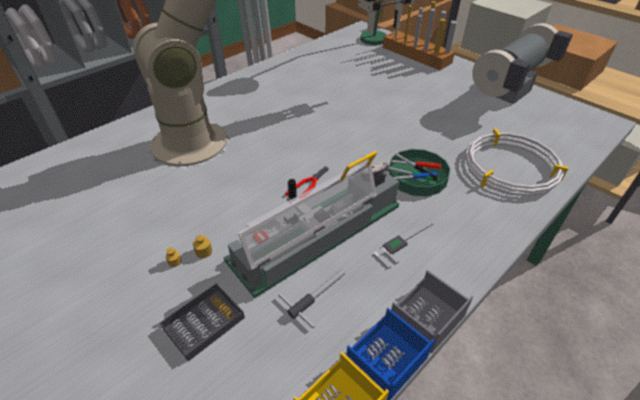

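View pics/top0.png

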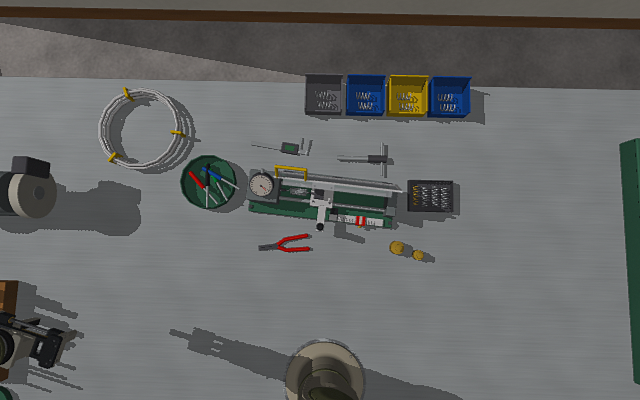

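The scene view shows the guard standing upright with its yellow bar near (360,165) and the black grip at (292,188). In the top view the bar is near (291,170), the grip near (320,227) and the red cursor near (361,222). Image right is -y and image up is +x. Next I'll segment these and work out their positions.

```bash
cat > h.py <<'E'
import numpy as np,cv2
from scipy.spatial.transform import Rotation as R
from station import *
def world(n,u,v,d,ci=None):
    ci=ci or camera_info(n);K=ci["intrinsics"]
    u,v,d=map(np.asarray,(u,v,d))
    c=np.stack([(u-K[0,2])/K[0,0]*d,(v-K[1,2])/K[1,1]*d,d],-1)
    return R.from_quat(ci["orientation"]).apply(c.reshape(-1,3))+ci["origin"]
def at_z(n,u,v,z):
    ci=camera_info(n);w=world(n,u,v,1.0,ci)[0]-ci["origin"]
    return ci["origin"]+w*(z-ci["origin"][2])/w[2]
E
python3 - <<'E'
from h import *
for n in("top","scene"):
    f=np.load(f"pics/{n}0.npz");p,d=f["p"],f["d"]
    v,u=np.mgrid[:400,:640];W=world(n,u,v,d).reshape(400,640,3)
    hsv=cv2.cvtColor(p,cv2.COLOR_RGB2HSV);h,s,V=[hsv[...,i].astype(int) for i in range(3)]
    box=(W[...,0]>.35)&(W[...,0]<.75)&(W[...,1]>-.35)&(W[...,1]<.35)
    for nm,m in dict(yellow=(h>18)&(h<32)&(s>150)&(W[...,2]>.09),dark=(V<50)&(W[...,2]>.1),red=((h<6)|(h>174))&(s>150)&(W[...,2]>.022)&(W[...,2]<.045),
      bed=(h>60)&(h<90)&(s>100)&(W[...,2]<.03)).items():
        m=m&box
        k,l,st,c=cv2.connectedComponentsWithStats(m.astype(np.uint8))
        for i in range(1,k):
            if st[i,4]>8:
                P=W[l==i];print(n,nm,st[i],c[i].round(1),np.median(P,0).round(4),P.min(0).round(3),P.max(0).round(3))
f=np.load("pics/top0.npz")["p"][150:250,235:415,::-1]
cv2.imwrite("pics/topc.png",cv2.resize(f,None,fx=4.4,fy=4.4,interpolation=cv2.INTER_CUBIC))
E
```

```text
top yellow [274 165  33  16 155] [290.3 169.7] [0.6214 0.1071 0.2259] [0.442 0.023 0.183] [0.631 0.151 1.19 ]
top dark [257 172  17  16  49] [267.7 177. ] [0.6166 0.1765 0.1318] [0.586 0.164 0.115] [0.628 0.211 0.144]
top dark [317 223   7   7  36] [319.7 226.2] [0.4745 0.0237 0.1182] [0.466 0.015 0.114] [0.483 0.032 0.122]
top red [355 216  11  10  60] [359.9 220.7] [ 0.4966 -0.0983  0.033 ] [ 0.484 -0.117  0.028] [ 0.512 -0.086  0.037]
top bed [285 145   9   6  42] [289.2 147.6] [0.7303 0.1313 0.0114] [0.723 0.118 0.005] [0.74  0.145 0.016]
top bed [222 160  11  23 152] [226.5 172.2] [0.6447 0.3345 0.0043] [ 0.614  0.314 -0.002] [0.683 0.35  0.026]
top bed [232 169   4  16  21] [234.  176.7] [0.6281 0.3048 0.0188] [0.607 0.3   0.005] [0.654 0.313 0.029]
top bed [221 181  11  15  96] [225.8 187.7] [0.595  0.3329 0.0043] [ 0.57   0.316 -0.001] [0.616 0.35  0.011]
top bed [282 186  10   4  26] [286.  187.1] [0.5997 0.1356 0.0189] [0.594 0.12  0.015] [0.603 0.149 0.024]
top bed [228 188   7  12  27] [231.3 193.4] [0.5749 0.3098 0.0173] [0.558 0.304 0.003] [0.593 0.321 0.028]
top bed [3
[... 1280 characters left out ...]
5 0.001] [0.623 0.349 0.007]
scene bed [414 188   7   7  21] [416.7 191.1] [0.66   0.315  0.0195] [0.654 0.31  0.006] [0.665 0.324 0.029]
scene bed [421 189   8   6  14] [424.3 191.4] [0.6766 0.3307 0.0197] [0.67  0.322 0.008] [0.682 0.335 0.03 ]
scene bed [372 203  26  18 113] [384.2 211. ] [0.6475 0.1919 0.0199] [0.64  0.143 0.015] [0.656 0.238 0.024]
scene bed [390 240  11   7  48] [394.9 243. ] [0.7321 0.1323 0.0115] [0.723 0.116 0.009] [0.741 0.145 0.015]
scene bed [231 267   7   7  11] [234.  269.8] [ 0.5295 -0.2031  0.0193] [ 0.517 -0.205  0.018] [ 0.543 -0.201  0.022]
scene bed [253 283  14  14  67] [259.5 289.5] [ 0.6128 -0.1932  0.0198] [ 0.603 -0.212  0.014] [ 0.619 -0.177  0.023]
```

View pics/topc.png

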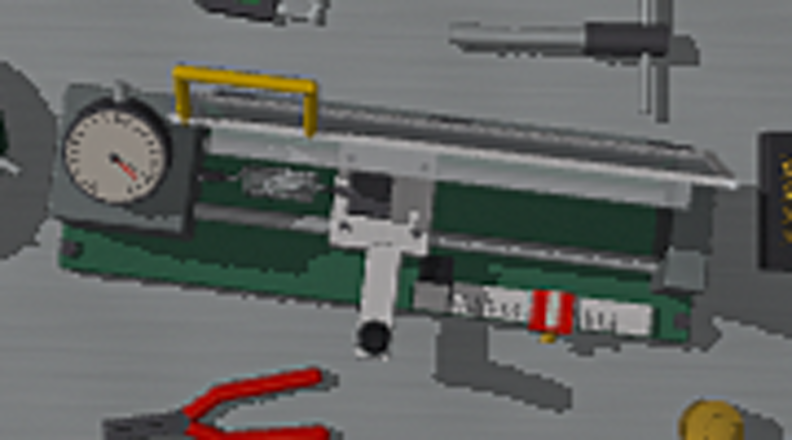

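```bash
python3 - <<'E'
from h import *
px=lambda x,y:(235+x/4.4-.4,150+y/4.4-.4)
A=at_z("top",*px(62,268),.018);B=at_z("top",*px(690,340),.018)
print("edge",A,B,np.linalg.norm(A-B))
f=np.load("pics/top0.npz");p,d=f["p"],f["d"]
v,u=np.mgrid[:400,:640];W=world("top",u,v,d).reshape(400,640,3)
# front edge: per column lowest pixel of bed (z>.012 , x .46-.53), columns 252..312
hsv=cv2.cvtColor(p,cv2.COLOR_RGB2HSV)
g=(hsv[...,0]>60)&(hsv[...,0]<90)&(hsv[...,1]>90)
pts=[]
for c in list(range(253,312)):
    r=np.where(g[195:240,c])[0]
    if len(r): pts.append(at_z("top",c,195+r.max()+.5,.018)[:2])
pts=np.array(pts);k=np.polyfit(pts[:,1],pts[:,0],1);print("front slope",k,"yaw",-np.arctan(k[0]))
yaw=-np.arctan(k[0])
# yellow bar axis in both cams
for n in("top","scene"):
    f=np.load(f"pics/{n}0.npz");p2,d2=f["p"],f["d"];W2=world(n,u,v,d2).reshape(400,640,3)
    hs=cv2.cvtColor(p2,cv2.COLOR_RGB2HSV);m=(hs[...,0]>18)&(hs[...,0]<32)&(hs[...,1]>150)&(W2[...,2]>.215)&(W2[...,2]<.24)&(abs(W2[...,1]-.1)<.08)
    P=W2[m];kk=np.polyfit(P[:,1],P[:,0],1);print(n,len(P),P.mean(0),P.min(0),P.max(0),"yaw",-np.arctan(kk[0]))
# white/red cursor
for yw in (yaw,):
    ey=np.array([-np.sin(yw),np.cos(yw)]);ex=np.array([np.cos(yw),np.sin(yw)])
    G=at_z("top",319.7,226.2,.118);print("grip",G,world("scene",291.4,184.4,1)[0])
    C=at_z("top",*px(552,312),.033);print("cursor",C)
    O=G[:2]+.1*ex+.005*ey;print("origin",O)
    print("travel needed",-(C[:2]-G[:2])@ey-.05, "across",(C[:2]-G[:2])@ex)
    print("hinge",O+.05*ex+.09*ey,"corner A local",(A[:2]-O)@ex,(A[:2]-O)@ey,"B",(B[:2]-O)@ex,(B[:2]-O)@ey)
    print("bar closed",O-.075*ex+.09*ey)
m=((hsv[...,0]<6)|(hsv[...,0]>174))&(hsv[...,1]>120)&(abs(u-360)<12)&(abs(v-221)<10)
print("red mean",u[m].mean(),v[m].mean(),at_z("top",u[m].mean(),v[m].mean(),.033))
E
```

```text
edge [0.52111489 0.25268709 0.018     ] [ 0.48094828 -0.20297193  0.018     ] 0.45742594863388647
front slope [0.0917139 0.4981514] yaw -0.09145804451599394
top 113 [0.6232748  0.1072242  0.22651186] [0.61253278 0.06445444 0.21500858] [0.63054028 0.15015805 0.23119737] yaw -0.09196445112735285
scene 103 [0.62699603 0.10435356 0.22658704] [0.61711693 0.06163524 0.21514592] [0.63481914 0.14466545 0.23058333] yaw -0.10860325579437592
grip [0.4740561  0.02437972 0.118     ] [5.06659795e-01 3.61434319e-04 1.41697508e-01]
cursor [ 0.49778055 -0.1017109   0.033     ]
origin [0.57409482 0.02022577]
travel needed 0.073396872237157 across 0.03514122808270354
hinge [0.6321056  0.10528309] corner A local -0.07398934123949635 0.22665109508906991 B -0.07237247074852435 -0.230771995947474
bar closed [0.50762803 0.11669942]
red mean 359.87692307692305 220.52307692307693 [ 0.49772206 -0.10115467  0.033     ]
```

```bash
cat >> h.py <<'E'
def delta(pos,yaw_y):
    """tool-axis shift and roll from measured pose to world pos with tool y at world azimuth yaw_y (mod pi)"""
    s=sense();Q=R.from_quat(s["orientation"]);M=Q.as_matrix()
    az=np.arctan2(M[1,1],M[0,1]);t=(yaw_y-az+np.pi/2)%np.pi-np.pi/2
    print("t",round(s["time_s"],2),"tcp",s["tcp_pos"].round(4),"F",s["wrist_force"].round(1),"gap",round(s["finger_gap"],3),"q7",s["qpos"][6].round(2),"z",M[:,2].round(3))
    print("travel",(M.T@(np.array(pos)-s["tcp_pos"])).round(4),"roll",round(-t,3))
E
python3 - <<'E'
from h import *
delta([.625,.106,.31],-.092)
E
```

```text
t 0.1 tcp [0.1939 0.6982 0.2399] F [-0.6 -1.3  0.3] gap 0.999 q7 -0.08 z [-0.    -0.001 -1.   ]
travel [-0.5738 -0.4554 -0.0694] roll 1.392
```

```bash
python3 -m handwheel '{"travel":[[-0.04,-0.03,-0.03],[-0.085,-0.065,-0.06],[-0.13,-0.10,-0.075],[-0.175,-0.135,-0.075],[-0.22,-0.17,-0.075]],"roll":[0.11,0.22,0.33,0.44,0.55],"gripper":[1,1,0.5,0.2,0.0]}' 15; python3 - <<'E'
from h import *
delta([.625,.106,.31],-.092)
E
```

```text
time_s: 0.72
tcp_pos: [0.3613, 0.4742, 0.3158]
orientation: [0.401, 0.916, 0.0, 0.0]
wrist_force: [-0.1, -0.5, 0.1]
finger_gap: 0.73
t 0.72 tcp [0.3613 0.4742 0.3158] F [-0.1 -0.5  0.1] gap 0.73 q7 -0.19 z [ 0.  0. -1.]
travel [-0.4494 -0.0565  0.0057] roll 0.838
```

```bash
python3 -m handwheel '{"travel":[[-0.05,-0.006,0],[-0.11,-0.014,0],[-0.17,-0.021,0],[-0.23,-0.029,0],[-0.29,-0.036,0]],"roll":[0.11,0.22,0.33,0.44,0.55],"gripper":[0,0,0,0,0]}' 15; python3 - <<'E'
from h import *
delta([.625,.106,.31],-.092)
E
```

```text
time_s: 1.35
tcp_pos: [0.5325, 0.2375, 0.3156]
orientation: [0.634, 0.773, -0.0, -0.0]
wrist_force: [0.7, -0.4, -0.8]
finger_gap: 0.502
t 1.35 tcp [0.5325 0.2375 0.3156] F [ 0.7 -0.4 -0.8] gap 0.502 q7 -0.15 z [-0.  0. -1.]
travel [-0.147   0.065   0.0056] roll 0.289
```

```bash
python3 -m handwheel '{"travel":[[-0.05,0.022,0],[-0.10,0.044,0],[-0.147,0.065,0.005],[-0.147,0.065,0.005],[-0.147,0.065,0.005]],"roll":[0.10,0.20,0.289,0.289,0.289],"gripper":[0,0,0,0,0]}' 15; python3 - <<'E'
from h import *
delta([.625,.106,.222],-.092)
p,d=grab_frame("scene");cv2.imwrite("pics/s1.png",cv2.resize(p[90:290,210:450,::-1],None,fx=3,fy=3))
E
```

```text
time_s: 1.98
tcp_pos: [0.6243, 0.1085, 0.3102]
orientation: [0.738, 0.675, -0.0, -0.0]
wrist_force: [0.1, 1.3, -0.2]
finger_gap: 0.496
t 1.98 tcp [0.6243 0.1085 0.3102] F [ 0.1  1.3 -0.2] gap 0.496 q7 -0.11 z [-0.001  0.    -1.   ]
travel [-0.0025  0.001   0.0882] roll 0.004
```

View pics/s1.png

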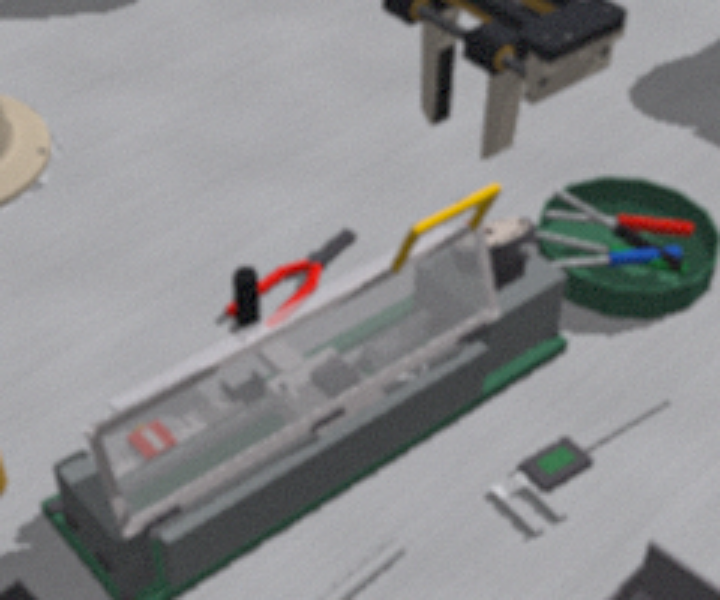

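The crop shows the open fingers at (435,120) and (495,150), straddling the line of the yellow bar (455,210) from above. The panel is upright and clear of them, so I'll lower and grip the bar.

```bash
python3 -m handwheel '{"travel":[[-0.001,0.001,0.04],[-0.002,0.001,0.075],[-0.002,0.001,0.085],[-0.002,0.001,0.085],[-0.002,0.001,0.085]],"roll":[0,0,0,0,0],"gripper":[0,0,0,-1,-1]}' 15;python3 -m handwheel '{"travel":[[0,0,0],[0,0,0],[0,0,0],[0,0,0],[0,0,0]],"roll":[0,0,0,0,0],"gripper":[-1,-1,-1,-1,-1]}' 15; python3 - <<'E'
from h import *
delta([.625,.106,.225],-.092)
E
```

```text
time_s: 2.65
tcp_pos: [0.6262, 0.1064, 0.2271]
orientation: [0.738, 0.675, 0.001, 0.0]
wrist_force: [-0.0, 0.1, -0.1]
finger_gap: 0.332
time_s: 3.28
tcp_pos: [0.6257, 0.106, 0.2262]
orientation: [0.738, 0.675, 0.0, 0.0]
wrist_force: [-1.8, 0.7, 5.0]
finger_gap: 0.088
t 3.27 tcp [0.6257 0.106  0.2262] F [-1.8  0.7  5. ] gap 0.088 q7 -0.06 z [ 0.001  0.    -1.   ]
travel [-0.0001 -0.0007  0.0012] roll 0.003
```

```bash
python3 -m handwheel '{"travel":[[0,-0.016,0.002],[0,-0.034,0.006],[0,-0.051,0.013],[0,-0.066,0.022],[0,-0.081,0.033]],"roll":[0,0,0,0,0],"gripper":[-1,-1,-1,-1,-1]}' 15; python3 - <<'E'
from h import *
delta([.5076,.1167,.132],-.092)
E
```

```text
time_s: 3.9
tcp_pos: [0.5454, 0.1136, 0.1928]
orientation: [0.738, 0.675, 0.001, 0.001]
wrist_force: [6.1, 1.8, -4.7]
finger_gap: 0.089
t 3.9 tcp [0.5454 0.1136 0.1928] F [ 6.1  1.8 -4.7] gap 0.089 q7 -0.08 z [ 0.003  0.001 -1.   ]
travel [-0.0003 -0.0381  0.0607] roll 0.003
```

```bash
python3 -m handwheel '{"travel":[[0,-0.0126,0.013],[0,-0.022,0.026],[0,-0.029,0.038],[0,-0.0345,0.050],[0,-0.038,0.062]],"roll":[0,0,0,0,0],"gripper":[-1,-1,-1,-1,-1]}' 15;python3 -m handwheel '{"travel":[[0,0,0.002],[0,0,0.003],[0,0,0.003],[0,0,0.003],[0,0,0.003]],"roll":[0,0,0,0,0],"gripper":[-1,-1,-1,-1,-1]}' 15; python3 - <<'E'
from h import *
delta([.5076,.1167,.132],-.092)
p,d=grab_frame("scene");cv2.imwrite("pics/s2.png",cv2.resize(p[90:290,210:450,::-1],None,fx=3,fy=3))
E
```

```text
time_s: 4.53
tcp_pos: [0.5076, 0.117, 0.1303]
orientation: [0.738, 0.675, 0.001, 0.0]
wrist_force: [5.7, 0.9, 25.6]
finger_gap: 0.089
time_s: 5.15
tcp_pos: [0.5077, 0.1168, 0.1283]
orientation: [0.738, 0.675, 0.001, 0.0]
wrist_force: [-0.3, 3.1, 16.6]
finger_gap: 0.094
t 5.15 tcp [0.5077 0.1168 0.1283] F [-0.3  3.1 16.6] gap 0.094 q7 -0.04 z [ 0.002  0.001 -1.   ]
travel [-0.0001 -0.0001 -0.0037] roll 0.003
```

View pics/s2.png

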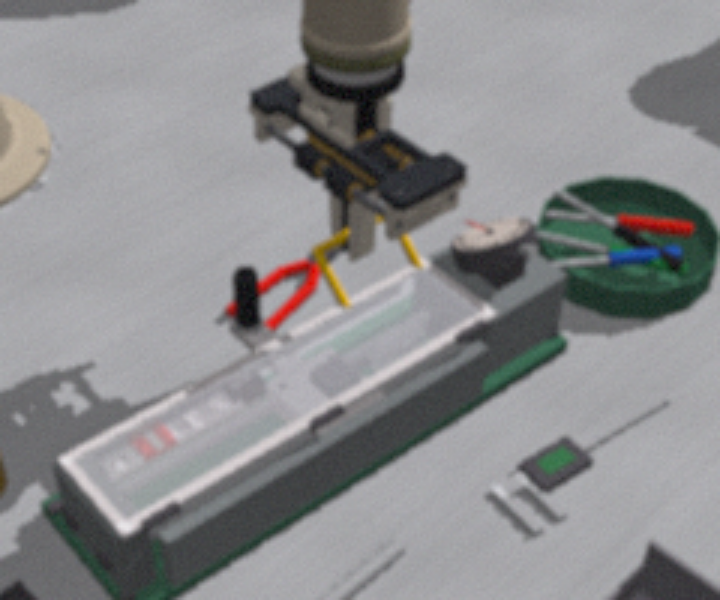

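The guard lies level on the head and tail block in the crop, with the panel flat and the fingers holding the bar at (350,240). The force shows it pressed on its stop. I'll release and lift.

```bash
python3 -m handwheel '{"travel":[[0,0,0],[0,0,0],[0,0,0],[0,0,-0.03],[0,0,-0.075]],"roll":[0,0,0,0,0],"gripper":[-0.2,-0.2,-0.2,-0.2,0]}' 15; python3 - <<'E'
from h import *
delta([.4741,.0244,.20],-.092+np.pi/2)
E
```

```text
time_s: 5.82
tcp_pos: [0.5061, 0.1161, 0.2023]
orientation: [0.738, 0.675, -0.002, -0.0]
wrist_force: [-0.1, 0.8, 0.4]
finger_gap: 0.462
t 5.83 tcp [0.5061 0.1161 0.2023] F [-0.1  0.8  0.4] gap 0.462 q7 -0.11 z [-0.003 -0.002 -1.   ]
travel [-0.0942 -0.0237  0.0025] roll -1.568
```

```bash
python3 -m handwheel '{"travel":[[-0.02,-0.005,0],[-0.04,-0.01,0],[-0.06,-0.015,0],[-0.08,-0.02,0],[-0.094,-0.0235,0]],"roll":[-0.17,-0.34,-0.51,-0.68,-0.85],"gripper":[0,0,0,0,0]}' 15;python3 -m handwheel '{"travel":[[0,0,0],[0,0,0],[0,0,0],[0,0,0],[0,0,0]],"roll":[-0.17,-0.34,-0.51,-0.68,-0.715],"gripper":[0,0,0,0,0]}' 15; python3 - <<'E'
from h import *
delta([.4741,.0244,.096],-.092+np.pi/2)
p,d=grab_frame("wrist");cv2.imwrite("pics/w1.png",p[:,:,::-1])
p,d=grab_frame("scene");hs=cv2.cvtColor(p,cv2.COLOR_RGB2HSV)
v,u=np.mgrid[:400,:640];W=world("scene",u,v,d).reshape(400,640,3)
m=(hs[...,0]>18)&(hs[...,0]<32)&(hs[...,1]>150)&(abs(W[...,0]-.5)<.04)&(abs(W[...,1]-.117)<.06)&(W[...,2]>.08)
P=W[m];print("bar",P.mean(0),np.percentile(P[:,2],[50,90,98]))
E
```

```text
time_s: 6.45
tcp_pos: [0.4746, 0.024, 0.2024]
orientation: [0.392, 0.92, -0.0, -0.0]
wrist_force: [0.7, 0.4, -0.1]
finger_gap: 0.496
time_s: 7.08
tcp_pos: [0.475, 0.0247, 0.2024]
orientation: [0.047, 0.999, 0.0, -0.0]
wrist_force: [0.2, -1.3, -0.4]
finger_gap: 0.501
t 7.08 tcp [0.475  0.0247 0.2024] F [ 0.2 -1.3 -0.4] gap 0.501 q7 1.27 z [-0.001  0.    -1.   ]
travel [ 0.0008 -0.0004  0.1064] roll -0.003
bar [0.51764767 0.11075201 0.1268357 ] [0.13064059 0.13399208 0.13545723]
```

View pics/w1.png

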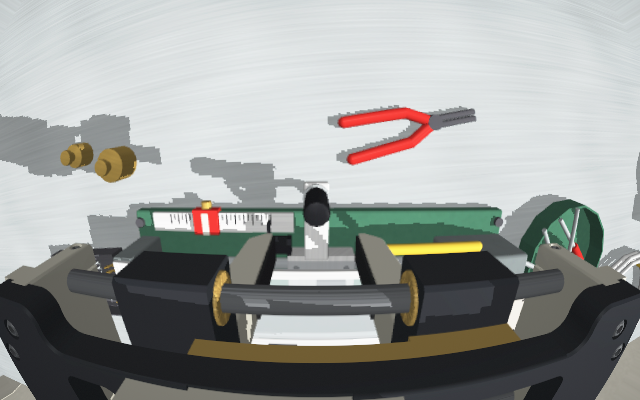

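The wrist view shows the post at (316,208), midway between the fingers at (260,250) and (375,250). The cursor is at (206,220) and the bar at (435,247). Lower onto the grip and close.

```bash
python3 -m handwheel '{"travel":[[0.001,0,0.04],[0.001,0,0.08],[0.001,0,0.103],[0.001,0,0.103],[0.001,0,0.103]],"roll":[0,0,0,0,0],"gripper":[0,0,0,-1,-1]}' 35;python3 -m handwheel '{"travel":[[0,0,0],[0,0,0],[0,0,0],[0,0,0],[0,0,0]],"roll":[0,0,0,0,0],"gripper":[-1,-1,-1,-1,-1]}' 35; python3 - <<'E'
from h import *
delta([.4741,.0244,.098],-.092+np.pi/2)
M=R.from_quat(sense()["orientation"]).as_matrix();print("tool y",M[:,1])
E
```

```text
time_s: 7.8
tcp_pos: [0.4745, 0.0251, 0.1002]
orientation: [0.048, 0.999, -0.0, 0.0]
wrist_force: [-1.0, -0.5, 0.7]
finger_gap: 0.33
time_s: 8.43
tcp_pos: [0.4749, 0.0256, 0.1006]
orientation: [0.047, 0.999, 0.0, 0.001]
wrist_force: [-2.2, 4.1, 7.7]
finger_gap: 0.231
t 8.43 tcp [0.4749 0.0256 0.1006] F [-2.2  4.1  7.7] gap 0.231 q7 1.25 z [ 0.002  0.001 -1.   ]
travel [ 0.0007 -0.0012  0.0026] roll -0.003
tool y [9.44494124e-02 9.95529300e-01 8.49477052e-04]
```

```bash
python3 -m handwheel '{"travel":[[0,-0.008,0],[0,-0.020,0],[0,-0.035,0],[0,-0.05,0],[0,-0.055,0]],"roll":[0,0,0,0,0],"gripper":[-1,-1,-1,-1,-1]}' 35; python3 - <<'E'
from h import *
delta([.4741,.0244,.1],-.092+np.pi/2)
for n in("wrist","scene","top"):
    p,d=grab_frame(n);cv2.imwrite(f"pics/{n}3.png",p[:,:,::-1])
a=cv2.imread("pics/wrist3.png")[180:280,180:340];b=cv2.imread("pics/scene3.png")[200:280,220:350]
cv2.imwrite("pics/c3.png",np.vstack([cv2.resize(a,(720,300),interpolation=cv2.INTER_CUBIC) if 0 else cv2.resize(a,(480,300),interpolation=cv2.INTER_CUBIC),cv2.resize(b,(480,295),interpolation=cv2.INTER_CUBIC)]))
E
```

```text
time_s: 9.05
tcp_pos: [0.4698, -0.0285, 0.1006]
orientation: [0.047, 0.999, 0.001, 0.001]
wrist_force: [-0.7, 11.4, 7.7]
finger_gap: 0.229
t 9.05 tcp [ 0.4698 -0.0285  0.1006] F [-0.7 11.4  7.7] gap 0.229 q7 1.34 z [ 0.002  0.002 -1.   ]
travel [0.0007 0.053  0.0007] roll -0.002
```

View pics/wrist3.png

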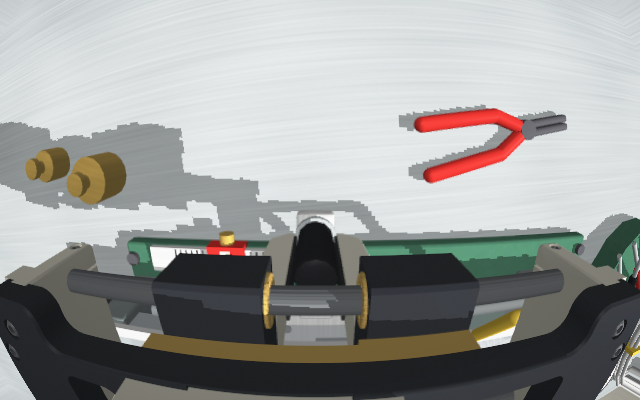

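View pics/c3.png

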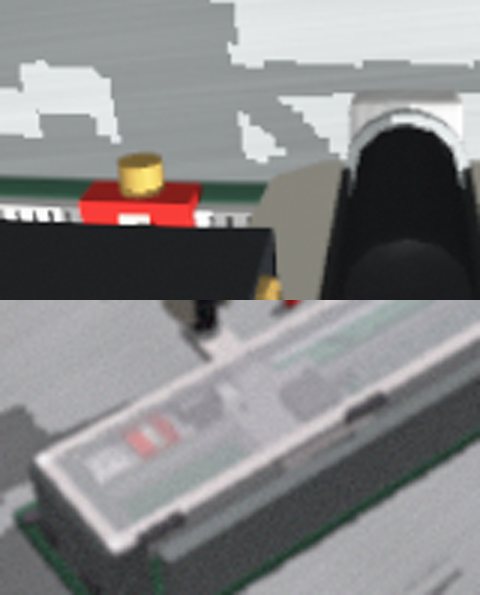

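```bash
python3 - <<'E'
import cv2
a=cv2.imread("pics/w1.png")[195:265,145:305]
cv2.imwrite("pics/w1c.png",cv2.resize(a,None,fx=5,fy=5,interpolation=cv2.INTER_CUBIC))
E
```

```text
(no output)
```

View pics/w1c.png

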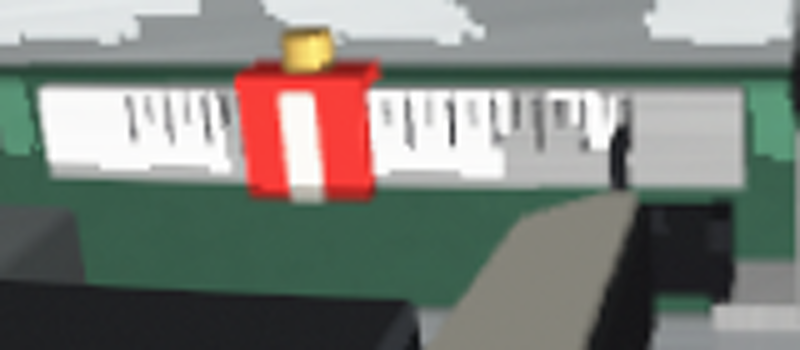

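```bash
python3 - <<'E'
from h import *
s=sense();ci=camera_info("wrist");K=ci["intrinsics"]
T=R.from_quat(s["orientation"]);C=R.from_quat(ci["orientation"])
rel=T.inv()*C;off=T.inv().apply(ci["origin"]-s["tcp_pos"])
T1=R.from_quat([.0475,.9989,0,-0.]);P1=np.array([.475,.0247,.2024])
C1=T1*rel;O1=P1+T1.apply(off)
yaw=-.092;ex=np.array([np.cos(yaw),np.sin(yaw)]);ey=np.array([-np.sin(yaw),np.cos(yaw)])
def pt(u,v,z):
    x=np.array([(u-K[0,2])/K[0,0],(v-K[1,2])/K[1,1]]);th=np.hypot(*x)
    r=C1.apply([*(x/th*np.sin(th)),np.cos(th)]);return (O1+r*(z-O1[2])/r[2])
px=lambda x,y:(145+x/5-.4,195+y/5-.4)
for nm,(x,y),z in [("grip top",(0,0),.118),("tip",(622,125),.0365),("tipbase",(618,185),.0365),("band",(295,95),.033),("band",(301,140),.033),("band",(308,185),.033),("redL",(243,140),.033),("redR",(371,140),.033),("scaleL",(45,130),.028),("scaleR",(743,135),.028)]:
    w=pt(*(px(x,y) if nm!="grip top" else (316.5,208)),z)
    print(nm,w.round(4),"local x,y",(w[:2]@ex).round(4),(w[:2]@ey).round(4))
for nm,g in(("home",[.4749,.0256]),("now",s["tcp_pos"][:2])):print(nm,np.array(g)@ex,np.array(g)@ey)
print("top cursor",np.array([.4977,-.1014])@ey)
E
```

```text
grip top [0.4687 0.0264 0.118 ] local x,y 0.4643 0.0693
tip [ 0.4995 -0.0269  0.0365] local x,y 0.4998 0.0191
tipbase [ 0.5128 -0.0296  0.0365] local x,y 0.5134 0.0176
band [ 0.4872 -0.1006  0.033 ] local x,y 0.4944 -0.0554
band [ 0.4977 -0.1013  0.033 ] local x,y 0.5049 -0.0551
band [ 0.5084 -0.1018  0.033 ] local x,y 0.5156 -0.0547
redL [ 0.4966 -0.1156  0.033 ] local x,y 0.5051 -0.0695
redR [ 0.4991 -0.0846  0.033 ] local x,y 0.5047 -0.0384
scaleL [ 0.4915 -0.1709  0.028 ] local x,y 0.5051 -0.1251
scaleR [ 0.5068 -0.0023  0.028 ] local x,y 0.5048 0.0442
home 0.47053976135906445 0.06912093011638856
now 0.4704334833091181 0.015106221903742372
top cursor -0.05524734263034542
```

```bash
python3 -m handwheel '{"travel":[[0,-0.006,0],[0,-0.013,0],[0,-0.018,0],[0,-0.02,0],[0,-0.02,0]],"roll":[0,0,0,0,0],"gripper":[-1,-1,-1,-1,-1]}' 35;python3 -m handwheel '{"travel":[[0,0,0],[0,0,0],[0,0,0],[0,0,0],[0,0,0]],"roll":[0,0,0,0,0],"gripper":[-1,-1,-1,-1,-1]}' 35; python3 - <<'E'
from h import *
delta([.4741,.0244,.1],-.092+np.pi/2)
yaw=-.092;print("grip local y",sense()["tcp_pos"][:2]@np.array([-np.sin(yaw),np.cos(yaw)]),"target -.0052")
im=[]
for n,(r0,r1,c0,c1) in dict(wrist=(190,290,180,340),scene=(200,280,220,348),top=(180,250,300,412)).items():
    p,d=grab_frame(n);cv2.imwrite(f"pics/{n}4.png",p[:,:,::-1]);im.append(cv2.resize(p[r0:r1,c0:c1,::-1],(400,280),interpolation=cv2.INTER_CUBIC))
cv2.imwrite("pics/c4.png",np.vstack([np.hstack(im[:2]),np.hstack([im[2],im[2]*0])]))
E
```

```text
time_s: 9.82
tcp_pos: [0.468, -0.0474, 0.1006]
orientation: [0.046, 0.999, 0.001, 0.001]
wrist_force: [-1.5, 11.0, 8.1]
finger_gap: 0.231
time_s: 10.45
tcp_pos: [0.4681, -0.0473, 0.1006]
orientation: [0.046, 0.999, 0.001, 0.001]
wrist_force: [-0.8, 11.2, 8.1]
finger_gap: 0.23
t 10.45 tcp [ 0.4681 -0.0473  0.1006] F [-0.8 11.2  8.1] gap 0.23 q7 1.37 z [ 0.003  0.002 -1.   ]
travel [0.0006 0.0719 0.0008] roll -0.0
grip local y -0.004088231896161011 target -.0052
```

View pics/c4.png

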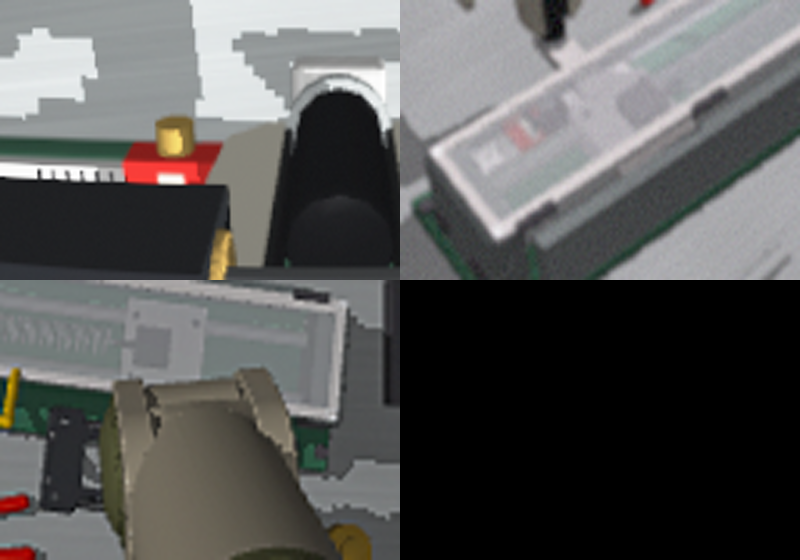

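```bash
python3 -m handwheel '{"travel":[[0,-0.001,0],[0,-0.001,0],[0,-0.001,0],[0,-0.001,0],[0,-0.001,0]],"roll":[0,0,0,0,0],"gripper":[-1,-1,-1,-1,-1]}' 35; python3 - <<'E'
from h import *
delta([.4741,.0244,.1],-.092+np.pi/2)
yaw=-.092;print("grip local y",sense()["tcp_pos"][:2]@np.array([-np.sin(yaw),np.cos(yaw)]),"target -.0052", abs(sense()["joint_vel"]).max())
p=np.mean([grab_frame("scene")[0].astype(float) for _ in range(6)],0).astype(np.uint8)
cv2.imwrite("pics/s5.png",cv2.resize(p[215:265,235:315,::-1],None,fx=10,fy=10,interpolation=cv2.INTER_CUBIC))
# expected pixels of pointer tip & band edges in scene
ci=camera_info("scene")
ey=np.array([-np.sin(yaw),np.cos(yaw)]);ex=np.array([np.cos(yaw),np.sin(yaw)])
for nm,x,y,z in[("tip",.503,-.0552,.0365),("bandL",.503,-.0592,.033),("bandR",.503,-.0512,.033),("band_in",.515,-.0552,.033),("band_out",.493,-.0552,.033)]:
    w=np.r_[ex*x+ey*y,z];c=R.from_quat(ci["orientation"]).inv().apply(w-ci["origin"]);q=ci["intrinsics"]@c;q=q[:2]/q[2]
    print(nm,q.round(1),"crop",((q-[235,215]+.5)*10).round())
E
```

```text
time_s: 11.22
tcp_pos: [0.468, -0.0481, 0.1006]
orientation: [0.046, 0.999, 0.001, 0.001]
wrist_force: [-0.7, 11.1, 9.3]
finger_gap: 0.228
t 11.22 tcp [ 0.468  -0.0481  0.1006] F [-0.7 11.1  9.3] gap 0.228 q7 1.37 z [ 0.002  0.002 -1.   ]
travel [0.0006 0.0728 0.0008] roll -0.0
grip local y -0.004932568748594872 target -.0052 0.0012439637691820963
tip [259. 234.] crop [245. 195.]
bandL [257.8 235.7] crop [233. 212.]
bandR [260.6 234.2] crop [261. 197.]
band_in [261.9 237.9] crop [274. 234.]
band_out [256.9 232.6] crop [224. 181.]
```

View pics/s5.png

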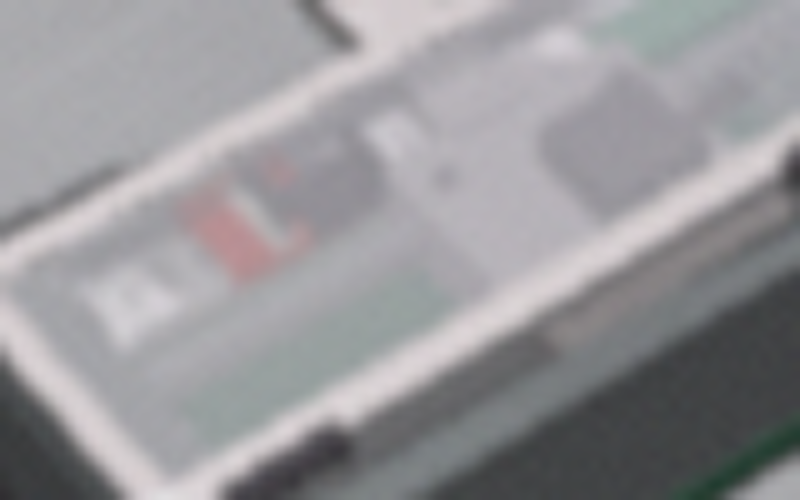

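The dark pointer mount lies at (320,190), over the right red half of the cursor, and its dark edge reaches onto the white band at about (265,215). That fits the encoder estimate. One numeric check remains: colour profiles across the band.

```bash
python3 - <<'E'
from h import *
p=np.mean([grab_frame("scene")[0].astype(float) for _ in range(6)],0).astype(np.float32)
p0=np.load("pics/scene0.npz")["p"].astype(np.float32)
pr=cv2.imread("pics/s2.png") # unused
ci=camera_info("scene");yaw=-.092
ey=np.array([-np.sin(yaw),np.cos(yaw)]);ex=np.array([np.cos(yaw),np.sin(yaw)])
ys=np.arange(-.073,-.037,.002)
print("dy mm",((ys+.0552)*1000).round().astype(int))
for x in(.496,.500,.504,.508,.512,.516):
    W=np.c_[ex*x+ey*ys[:,None],np.full(len(ys),.033)]
    q=R.from_quat(ci["orientation"]).inv().apply(W-ci["origin"])@ci["intrinsics"].T;q=(q[:,:2]/q[:,2:]).astype(np.float32)
    for nm,im in(("now",p),("old",p0)):
        c=cv2.remap(im,q[:,0].copy(),q[:,1].copy(),cv2.INTER_LINEAR).reshape(-1,3)
        print(x,nm,"G",c[:,1].round().astype(int),"R-G",(c[:,0]-c[:,1]).round().astype(int))
E
```

```text
dy mm [-18 -16 -14 -12 -10  -8  -6  -4  -2   0   2   4   6   8  10  12  14  16]
0.496 now G [155 153 149 148 148 148 150 154 158 161 157 151 147 146 147 148 149 152] R-G [ 3  8 15 19 21 20 19 16 14  8  5  3  4  8 12 14 12  8]
0.496 old G [132 118 106 101  99  99 103 113 128 137 137 130 118 109 101 106 114 127] R-G [ 7 19 38 51 58 58 54 44 31 23 22 28 42 49 53 51 42 25]
0.5 now G [158 151 148 147 147 147 149 157 167 170 163 151 146 145 145 146 148 153] R-G [ 7 13 22 26 27 28 26 21 12  5  2  2  4 10 15 17 14  8]
0.5 old G [120 105  98  97 100  97 106 122 139 150 148 135 118 105  96 100 110 125] R-G [11 22 37 51 57 61 53 38 21 10 10 22 39 53 60 59 45 24]
0.504 now G [166 158 150 146 145 146 149 157 170 175 167 152 146 146 147 147 148 147] R-G [ 7 16 28 35 39 37 34 27 14  5  2  1  2  6 10 10  8  5]
0.504 old G [118 109 103 100 102  99 105 120 138 150 150 138 120 106 100  98 106 125] R-G [ 7 19 37 51 55 58 52 37 21  9  8 19 37 51 58 59 46 25]
0.508 now G [169 157 149 145 145 145 149 158 170 173 163 151 144 144 145 145 144 144] R-G [ 5 16 29 37 39 39 36 28 15  5  1  0  1  3  3  3  4  3]
0.508 old G [119 108 102 100  98 100 104 116 137 150 150 137 118 103  98  99 106 117] R-G [ 6 19 37 51 60 59 54 41 20  6  7 21 40 55 58 58 47 30]
0.512 now G [168 158 150 147 144 145 148 158 168 169 159 149 145 145 144 144 144 144] R-G [ 5 16 28 37 40 39 36 25 13  4  0  3  5  5  3  3  3  3]
0.512 old G [117 108 101  99  98  99 103 117 136 150 149 136 116 103 100 102 112 134] R-G [ 3 17 35 52 58 58 54 38 20  7  8 22 41 54 58 55 44 25]
0.516 now G [174 162 152 146 144 145 148 157 166 169 161 155 151 147 144 144 144 144] R-G [ 5 17 29 37 40 39 35 26 14  6  5 10 13 10  4  2  2  2]
0.516 old G [122 113 106 101 100  99 103 117 134 149 147 135 118 102  97 102 115 135] R-G [ 5 20 39 52 56 58 54 38 20  5  9 24 42 55 61 56 42 24]
```

The profiles put the dark pointer's edge about 0 to 1.5 mm short of the band's middle, and the kinematics say about 0.3 mm short. I'll nudge it 0.7 mm, settle and hand in.

```bash
python3 -m handwheel '{"travel":[[0,-0.0007,0],[0,-0.0007,0],[0,-0.0007,0],[0,-0.0007,0],[0,-0.0007,0]],"roll":[0,0,0,0,0],"gripper":[-1,-1,-1,-1,-1]}' 35; python3 - <<'E'
from h import *
delta([.4741,.0244,.1],-.092+np.pi/2)
print("grip local y",sense()["tcp_pos"][:2]@np.array([np.sin(.092),np.cos(.092)]),abs(sense()["joint_vel"]).max())
print(finish_job())
E
```

```text
time_s: 12.45
tcp_pos: [0.4679, -0.0488, 0.1006]
orientation: [0.046, 0.999, 0.001, 0.001]
wrist_force: [-0.8, 13.1, 8.6]
finger_gap: 0.228
t 12.45 tcp [ 0.4679 -0.0488  0.1006] F [-0.8 13.1  8.6] gap 0.228 q7 1.37 z [ 0.002  0.002 -1.   ]
travel [0.0005 0.0734 0.0008] roll -0.0
grip local y -0.0055802527362666665 0.0011626435921514918
the job is handed in; nothing more can be done
None
```

I closed the guard by its yellow bar until it pressed on its stop. Then I gripped the black post and drew the carriage out about 74.5 mm to the red cursor's white band. I handed in at about 12.5 s still holding it; no verdict was reported.

- **Pointer position:** From the arm's measured position, the pointer is about 0.4 mm past the middle of the band. The scene camera's colour profile, which is coarse (about 3 mm per pixel), suggested 0 to 1.5 mm short of the middle, taken before a last 0.7 mm nudge. Both are inside the ±4 mm limit. No camera gave a sharp view of the pointer tip over the band, because the gripper and the guard were in the way.
- **Hold:** The spring pulled on the wrist with about 13 N, close to the roughly 12 N expected. The fingers were closed to about 21 mm on the 22 mm post, gripping with 35 N, and the arm was at rest.
- **Guard:** After I let go, the top of the bar measured 134 mm above the bench, which fits a closed guard (133.5 mm). Later pictures show it still lying flat.
- **Cursor and other items:** I did not touch the cursor or the other things on the bench. I took no final measurement of the bench items.

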